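Charge the stone grinder and set its tension cap

ROBOT

A 6-joint arm with a two-finger parallel gripper is mounted at the origin on the work surface. World frame = base frame: x ahead of the robot, y to its left, z up, the work surface at z = 0. Lengths are in mm, angles in degrees, forces in N, time in s.
With the tool pointing down it reaches from about 275 to 875 mm from the base axis. Payload 12.5 kg.
Tool frame: the origin (TCP) lies at the very end of the fingers, on their centre line; the grasp point (between the pads) lies 19 mm behind it (arm.tcp_to_grasp is the distance from the TCP to the grasp point, in mm); z points along the fingers, y is the direction in which the jaws open and shut (so a half turn about z gives the same grasp; the last joint's range is limited). The gripper opens to 85 mm and grips with 20 to 120 N. Pads are 22 mm wide; open, the fingers measure 114 mm over their backs; the gripper's body (76 mm by 85 mm) begins 54 mm behind the grasp point. The pads swing forward as they close: fully open they stand 13 mm farther back than shut.
Start: joints at [-77.384, 20.094, 94.641, -0, 65.266, -4.847], TCP at [165.076, -524.628, 231.29] pointing down, gripper open.
Joint ranges: [-157.81, 157.81], [-45, 120.19], [0.68, 151.7], [-89.99, 269.99], [4.06, 180], [-164.3, 164.3]. Speed limits (degrees/s): [127.2, 127.2, 159.86, 180, 180, 180].

INTERFACE

Orientations are given as a 3x3 rotation matrix whose columns are the frame's x, y, z axes.
In Python, from cell import arm gives the robot as it stands. The module is installed in compiled form; this text tells all that it offers. Calls block until the motion is done:
- arm.goto(position, orientation): joint-space move of the TCP to a pose.
- arm.line_to(position, orientation=None, speed=150, contact_N=None): straight line of the TCP; orientation=None keeps the orientation; speed is the mean speed in mm/s. With contact_N (N) it stops when the force on the tool has changed by that much, and returns True; else False.
- arm.movej(angles): joint-space move.
- arm.command_gripper(opening): opening from 0.0 (shut) to 1.0 (fully open); the grip force is fixed at half the most; returns when the fingers have stopped.
- arm.sleep(seconds).
- arm.ik(position, orientation): joint angles nearest the present ones, or None.
- arm.capture(name): name is "scene" or "top"; returns (picture, depth): 400x640x3 uint8, red, green, blue; 400x640 float32, mm along the optical axis (not along the pixel's ray), 0 where there is no reading.
- arm.camera_params(name): a dict with "mtx" (3x3 intrinsics, pixels), "pose" (4x4, takes a point from camera to world coordinates). Camera axes: x right, y down, z forward; pixel columns grow to the right and rows downward; lengths in mm; the calibration is good to about 2 mm. A picture is of the moment at which its call begins. camera_params takes no time and is no camera call.
A pose or a line that the arm cannot do raises arm.PlanningError and nothing moves.
- arm.job_done(): hands the job in, once; it reports no verdict.
Readings, each from a call of its own:
- arm.read_t(): time.
- arm.read_joints(): joint angles.
- arm.read_qvel(): joint speeds.
- arm.read_tau(): joint torques, N m.
- arm.read_position(): TCP position.
- arm.read_orientation(): TCP orientation.
- arm.read_contact_force(): force on the tool from outside, world axes, zero at the start.
- arm.read_ft_torque(): the same for the moment, N m.
- arm.read_gripper_width(): opening from 0.0 (shut) to 1.0 (fully open).
Only numpy, scipy, OpenCV 4.12 (cv2) and the standard library are available. Lean on these libraries where they do the work, as an engineer would, in place of code of your own. Each camera call takes 0.05 s, during which the arm holds its last target.

TASK

Pick up the steel scoop tray, tip all five chocolate pieces from it into the drum of the stone grinder, and set the empty tray back down flat on the table. Then screw the grinder's knurled tension cap down clockwise until it bottoms out, back it off a quarter turn, and finish while still holding the cap gripped and steady at that setting, so that a colleague can nip up its set screw. Leave everything else on the table where it is.

Things in the scene. Friction and masses are not known exactly. Their poses are not given: they have to be found in the camera images.
- melanger: Bench stone grinder for chocolate, fixed to the table: steel drive housing 250 mm (its x) by 224 mm (its y), 89 mm high, with a round steel drum on it. Origin on the table under the drum's axis. In the drum two dark roller stones lie along its +x and -x, 27 to 67 mm from the axis, tops 27 mm below the rim; a thin scraper stands near the wall at +y; the -y side is open.
- drum_mouth (a point): Centre of the drum's rim, 202 mm above the table. Drum 194 mm across outside, 187 mm inside; its stone floor lies 87 mm below this point. The tension cap sits on the axis and stands up to 52 mm above the rim.
- cap_grip (a point): Middle of the grip of the tension cap: upright knurled aluminium cylinder 42 mm across, 40 mm high, on the drum's axis, over a flange 56 mm across and 9 mm high. This point is 22 mm above the flange, 18 mm below the cap's top, and 29 mm above the rim when bottomed out; it rises with the thread, 8 mm a turn. A red line on top runs from the middle to the edge along this point's x.
- tension_cap (a joint): Angle of the tension cap on its thread, rad: 0 when bottomed out (a hard stop), growing as it is unscrewed (anticlockwise from above). It starts part-way on, a third to just over half a turn from bottom. Clockwise from above tightens and lowers it. The thread drags with about 0.08 N m and stays where it is left.
- tray_handle (a point): Middle of the black handle of the steel scoop tray, 26 mm above the tray's underside. Handle 64 mm long (x), 18 wide (y), 22 high (z). Axes are the tray's: +x to its open mouth, z up. The pan begins 37 mm ahead along +x: 110 mm long, about 90 wide, back wall 30 mm high, side walls 28, front open. Tray about 0.17 kg empty, loose, flat on the table.
- tray_lip (a point): Middle of the front edge of the tray's floor, over which the pieces slide: 147 mm ahead of the handle point and 26 mm lower.
- piece1_mid (a point): Centre of chocolate piece 1 of 5: dark brown, 26 x 22 x 16 mm, about 13 g, lying loose in the tray. It starts to slide on the tray at 13 to 20 degrees of tilt.
- piece2_mid (a point): Centre of chocolate piece 2 of 5: dark brown, 26 x 22 x 16 mm, about 13 g, lying loose in the tray. It starts to slide on the tray at 13 to 20 degrees of tilt.
- piece3_mid (a point): Centre of chocolate piece 3 of 5: dark brown, 26 x 22 x 16 mm, about 13 g, lying loose in the tray. It starts to slide on the tray at 13 to 20 degrees of tilt.
- piece4_mid (a point): Centre of chocolate piece 4 of 5: dark brown, 26 x 22 x 16 mm, about 13 g, lying loose in the tray. It starts to slide on the tray at 13 to 20 degrees of tilt.
- piece5_mid (a point): Centre of chocolate piece 5 of 5: dark brown, 26 x 22 x 16 mm, about 13 g, lying loose in the tray. It starts to slide on the tray at 13 to 20 degrees of tilt.
- drum_lid: Bystander, stays where it is: clear round lid of the grinder's drum, 200 mm across, with a black knob, 39 mm high over all; origin at the centre of its underside.
- bowl: Bystander, stays where it is: steel bowl, 160 mm across, 65 mm high; origin at the centre of its underside.
- spatula: Bystander, stays where it is: steel spatula lying flat, 260 mm long along its x; origin at the centre of its underside.
- hex_key: Bystander, stays where it is: L-shaped hex key lying flat, 80 x 26 mm; origin at the centre of its underside.
- squeeze_bottle: Bystander, stays where it is: cream-coloured squeeze bottle with orange cap, 54 mm across, 150 mm high; origin at the centre of its underside.
- nut_jar: Bystander, stays where it is: brown jar with steel lid, 68 mm across, 100 mm high; origin at the centre of its underside.
Mind the look-alikes: they are no part of the job. Leave any red look-alike of the part that bears tray_handle alone.

How it is judged:
By the outcome, as a careful person would: the job done as asked, in the order asked, and still so for the second after the job is handed in, while the arm keeps its last pose, push and grip.
It also fails if it takes over 72 s, if anything falls off the work surface, if the arm or the gripper's body presses on something with over 40 N, if the wrist force passes 120 N, or if a joint passes its speed limit or range.

## Working session

There is one attempt and no reset: what is moved stays moved. The work goes in short steps, each a Python script; the robot and the scene stay as the last script left them, time stands still between calls to the robot, and variables do not carry over. Pictures are saved under pics/ and viewed, and the job is handed in when it is done.

```bash
ls; mkdir -p pics
python3 - <<'E'
from cell import arm
import cv2,numpy as np
for n in("scene","top"):
    p,d=arm.capture(n); np.save(f"pics/{n}0_d.npy",d); cv2.imwrite(f"pics/{n}0.png",p[...,::-1])
    c=arm.camera_params(n); print(n,c["mtx"],np.round(c["pose"],3))
print(arm.read_t(),arm.tcp_to_grasp)
E
```

```text
pics
scene [[473.44894618   0.         321.40503863]
 [  0.         473.44894618 202.32932266]
 [  0.           0.           1.        ]] [[ 5.170000e-01  6.310000e-01 -5.790000e-01  1.316421e+03]
 [ 8.560000e-01 -3.790000e-01  3.510000e-01 -4.999020e+02]
 [ 2.000000e-03 -6.770000e-01 -7.360000e-01  1.190847e+03]
 [ 0.000000e+00  0.000000e+00  0.000000e+00  1.000000e+00]]
top [[402.77557102   0.         321.04851951]
 [  0.         402.77557102 206.49075528]
 [  0.           0.           1.        ]] [[ 2.000000e-03 -9.950000e-01  1.040000e-01  3.640670e+02]
 [-1.000000e+00 -1.000000e-03  1.000000e-03 -1.641300e+01]
 [-1.000000e-03 -1.040000e-01 -9.950000e-01  1.345526e+03]
 [ 0.000000e+00  0.000000e+00  0.000000e+00  1.000000e+00]]
0.1 18.700000000000003
```

View pics/scene0.png

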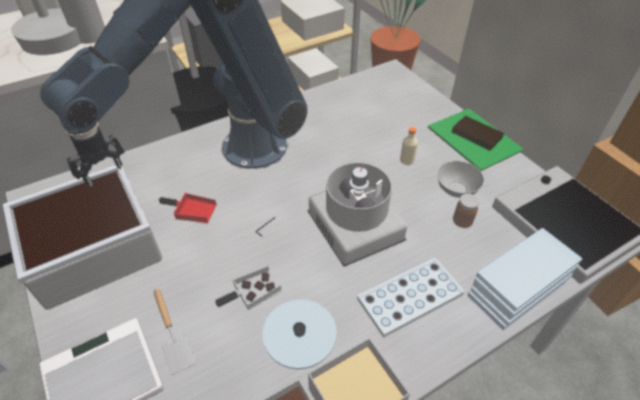

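View pics/top0.png

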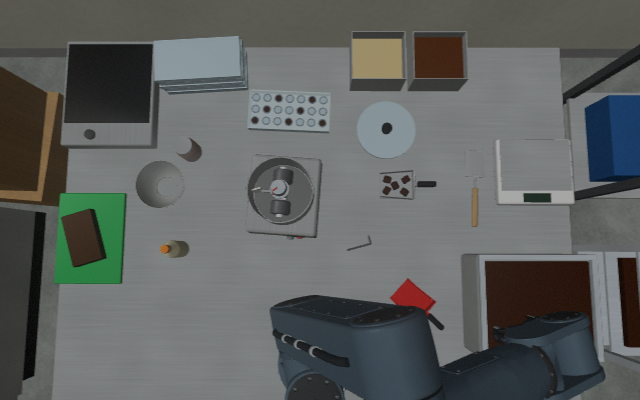

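Candidates for the tray: the steel tray with pieces, top (398,184) with its handle at (426,184), and the red empty scoop, top (412,297) / scene (195,208). I choose the steel one because it holds the five dark pieces, and I'll check it close up.

```bash
cat > h.py <<'E'
from cell import arm
import cv2,numpy as np
def load(n,tag="0"):
    return cv2.imread(f"pics/{n}{tag}.png"),np.load(f"pics/{n}{tag}_d.npy")
def snap(n,tag):
    p,d=arm.capture(n); np.save(f"pics/{n}{tag}_d.npy",d); cv2.imwrite(f"pics/{n}{tag}.png",p[...,::-1]); return p[...,::-1].copy(),d
def cloud(n,d):
    c=arm.camera_params(n);K=c["mtx"];T=np.array(c["pose"])
    v,u=np.mgrid[:400,:640].astype(float)
    P=np.stack([(u-K[0,2])/K[0,0]*d,(v-K[1,2])/K[1,1]*d,d],-1)
    return P@T[:3,:3].T+T[:3,3]
def ray_z(n,u,v,z):
    c=arm.camera_params(n);K=c["mtx"];T=np.array(c["pose"])
    r=T[:3,:3]@np.array([(u-K[0,2])/K[0,0],(v-K[1,2])/K[1,1],1]); return T[:3,3]+r*(z-T[2,3])/r[2]
def proj(n,p):
    c=arm.camera_params(n);K=c["mtx"];T=np.array(c["pose"])
    q=K@(T[:3,:3].T@(np.asarray(p,float)-T[:3,3])); return q[:2]/q[2]
def crop(im,u0,v0,u1,v1,s,fn):
    cv2.imwrite(fn,cv2.resize(im[v0:v1,u0:u1],None,fx=s,fy=s,interpolation=cv2.INTER_CUBIC))
E
python3 - <<'E'
from h import *
t,d=load("top"); s,ds=load("scene")
a=cv2.resize(t[155:215,370:445],(500,400),interpolation=2); crop(t,370,160,445,210,8,"pics/c_tray.png")
crop(t,235,145,335,245,6,"pics/c_drum.png"); crop(s,300,150,420,270,5,"pics/c_drums.png"); crop(s,205,255,295,315,8,"pics/c_trays.png")
P=cloud("top",d)
print(np.round(P[172:198:3,376:440:4,2]).astype(int))
print("table",np.median(P[240:280,330:340,2]))
Ps=cloud("scene",ds); print(np.median(Ps[225:235,120+110:240,2]))
E
```

```text
[[ 2 -2 28 20 13  5  5  1  4  7 -2 -4 -2 -2  4 -6]
 [ 4 -1  1  1 -5  3  2  1  5  5  1 -1 -2  0  0 -2]
 [-1 -4 19 17  0 -2  3  9 19  1  0 -2 -6 -3  0  1]
 [-1  1 14 14 -5 13  3 16 14  2 -1 34 36 35 30  0]
 [ 1  0  1 10 16 14  5  4  2  2 32 33 33 38 41 35]
 [-1 -2  0 13  7 19  1  1  2  2 -4  0  2 -2  3 -1]
 [-1 -4 18 18  3  0  0 20 18 -3 -1 -1 -1  0 -2 -1]
 [-2  7 12 13  3 -2 -1 18 13  2  3 -1 -2 -1 -3 -4]
 [-2  9 26 29 32  3 -1  0  2  4 -2 -3  0  3 -3  1]]
table -0.9575120207726968
0.7969127442977424
```

View pics/c_tray.png

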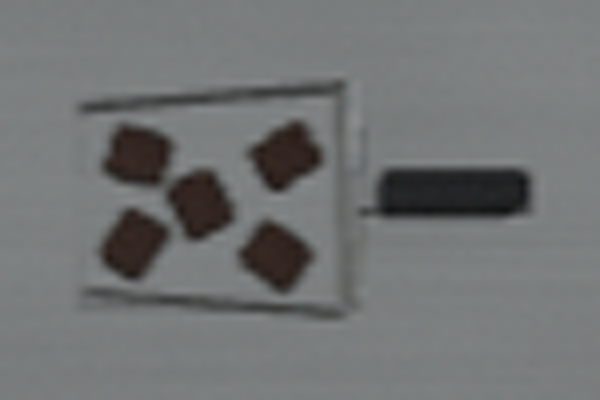

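View pics/c_drum.png

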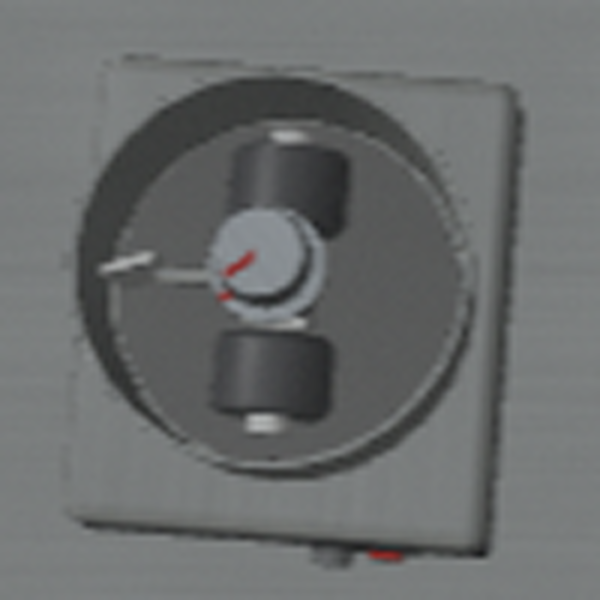

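View pics/c_drums.png

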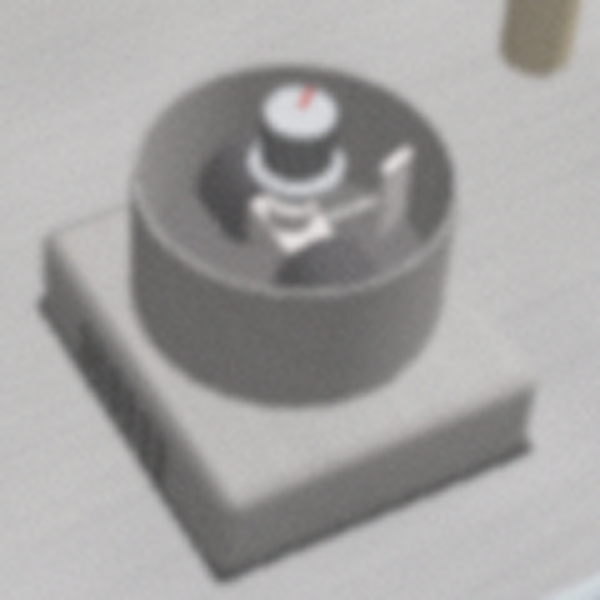

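View pics/c_trays.png

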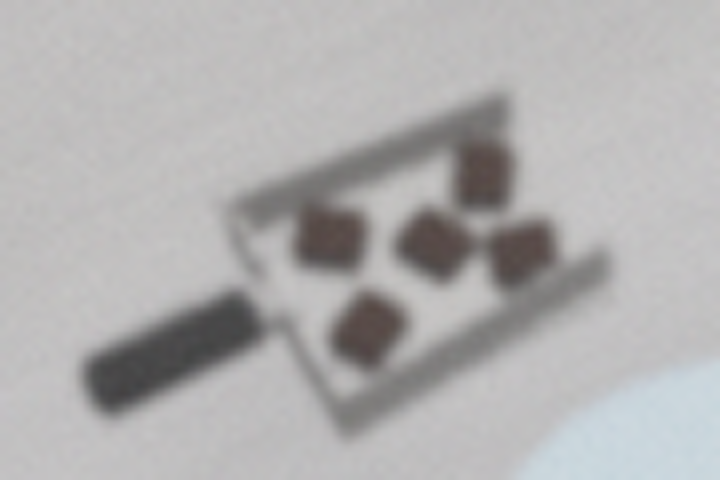

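The crops confirm it: the steel tray holds five pieces, with its handle on the right (top ~ (427,184)) and its mouth to the left, towards the drum. The red line on the cap top points left and down. Next I'll measure.

Run:
```python
from h import *
for n,box in(("top",(235,145,335,245)),("scene",(300,150,420,270))):
    im,d=load(n);P=cloud(n,d);u0,v0,u1,v1=box
    S=P[v0:v1,u0:u1].reshape(-1,3)
    S=S[(d[v0:v1,u0:u1].reshape(-1)>0)]
    cap=S[(S[:,2]>235)&(S[:,2]<275)];print(n,"cap n",len(cap),cap.mean(0).round(1),"top z pct",np.percentile(cap[:,2],[50,80,95]).round(1))
    top=cap[cap[:,2]>246];(c,r)=cv2.minEnclosingCircle(top[:,:2].astype(np.float32));print(" captop",np.round(c,1),round(r,1), np.median(top,0).round(1))
    rim=S[(S[:,2]>194)&(S[:,2]<210)]
    r0=np.median(top[:,:2],0);dd=np.hypot(*(rim[:,:2]-r0).T);rim=rim[dd>75]
    A=np.c_[2*rim[:,:2],np.ones(len(rim))];x=np.linalg.lstsq(A,(rim[:,:2]**2).sum(1),rcond=None)[0]
    print(" rim n",len(rim),x[:2].round(1),np.sqrt(x[2]+x[0]**2+x[1]**2).round(1))
    h=S[(S[:,2]>82)&(S[:,2]<96)];dd=np.hypot(*(h[:,:2]-r0).T);h=h[dd>95]
    q=cv2.minAreaRect(h[:,:2].astype(np.float32));print(" housing",np.round(q[0],1),np.round(q[1],1),round(q[2],1))
# tray
for n,box in(("top",(372,160,445,212)),("scene",(205,255,295,315))):
    im,d=load(n);u0,v0,u1,v1=box;g=im[v0:v1,u0:u1].astype(int)
    b=g.max(-1)
    P=cloud(n,d)[v0:v1,u0:u1]
    m=(b<70)&((g[...,2]-g[...,0])<10) if n=="top" else (b<100)&((g[...,2]-g[...,0])<10)
    nn,lab,st,ce=cv2.connectedComponentsWithStats(m.astype(np.uint8))
    for i in range(1,nn):
        if st[i,4]>20: 
            ys,xs=np.where(lab==i)
            W=np.array([ray_z(n,x+u0,y+v0,37)[:2] for x,y in zip(xs,ys)],np.float32)
            q=cv2.minAreaRect(W);print(n,st[i],np.round(q[0],1),np.round(q[1],1),round(q[2],1),"cent",W.mean(0).round(1),"z",np.median(P[lab==i][:,2]).round(1))
    br=((g[...,2]-g[...,0])>=10)&(b<110)
    nn,lab,st,ce=cv2.connectedComponentsWithStats(br.astype(np.uint8))
    for i in range(1,nn):
        if st[i,4]>8: print(" piece",ray_z(n,ce[i][0]+u0,ce[i][1]+v0,17)[:2].round(1),st[i,4])
```

```text
top cap n 200 [532.9 102.7 250. ] top z pct [250.2 252.3 253.6]
 captop [533.8 103. ] 21.8 [533.7 103.2 250.4]
 rim n 294 [533.5 102.8] 94.6
 housing [533.9 102.2] [220.9 246.9] 86.2
scene cap n 181 [539.7  98.9 249.5] top z pct [251.6 253.5 255.1]
 captop [534.8 101.3] 22.6 [538.1 100.1 252.4]
 rim n 418 [535.4 101.5] 94.9
 housing [536.2 100.5] [223.1 250.1] 86.8
top [ 45  21  19   6 110] [ 577.3 -359.5] [16.6 59.5] 0.1 cent [ 577.2 -359.5] z 35.1
 piece [ 595.9 -234.4] 40
 piece [ 595.8 -296.3] 41
 piece [ 575.6 -260. ] 38
 piece [ 559.  -231.7] 39
 piece [ 554.  -290.8] 39
scene [ 11  37  21  14 134] [ 584.5 -364.9] [20.5 58.1] 0.6 cent [ 585.1 -365.6] z 35.9
 piece [ 560.3 -235.4] 34
 piece [ 556.  -294.4] 38
 piece [ 578.5 -262.6] 34
 piece [ 597.9 -237.8] 33
 piece [ 598.8 -298.8] 39
```

```bash
cat >> h.py <<'E'
D=np.array([534.6,102.0]); H=np.array([577.5,-361.0]); OFF=28-26  # grasp 2 above handle mid
def Rt(th,yaw=0):
    t=np.radians(th);y=np.radians(yaw)
    Rx=np.array([[1,0,0],[0,np.cos(t),np.sin(t)],[0,-np.sin(t),np.cos(t)]])
    Rz=np.array([[np.cos(y),-np.sin(y),0],[np.sin(y),np.cos(y),0],[0,0,1]])
    return Rz@Rx@np.array([[0,1,0],[1,0,0],[0,0,-1.]])
def tcp_for_lip(lip,th):
    # lip in tool frame from TCP: tray x = tool x ; tray z = -tool z
    R=Rt(th); v=R[:,0]*147+(-R[:,2])*(-26)   # handle->lip
    handle=np.array(lip,float)-v
    grasp=handle+(-R[:,2])*OFF
    return grasp+R[:,2]*arm.tcp_to_grasp,R
E
python3 - <<'E'
from h import *
q=arm.read_joints()
for z in (120,9.3): print(arm.ik([*H,z],Rt(0)))
for th,lz in((0,245),(10,235),(20,215),(30,205),(40,198),(50,195),(55,195)):
    p,R=tcp_for_lip([534,D[1]-58,lz],th); print(th,p.round(0),arm.ik(p,R))
E
```

```text
[-3.59248753e+01  4.02486540e+01  7.84181641e+01 -2.54444375e-14
  6.13331818e+01 -3.59248753e+01]
[-3.59248753e+01  4.85096766e+01  8.05243512e+01 -2.54444375e-14
  5.09659722e+01 -3.59248753e+01]
0 [ 534. -103.  254.] [-1.58222899e+01  1.81290330e+01  9.39986913e+01 -2.54444375e-14
  6.78722757e+01 -1.58222899e+01]
10 [534. -99. 270.] [-10.65522941  16.74828733  94.23397041 -10.64417496  67.50411027
  -6.70268209]
20 [534. -91. 274.] [ -5.03342876  16.87666398  95.17219731 -21.61848706  67.63093841
   3.22211296]
30 [534. -79. 287.] [  0.78212817  17.55226347  95.27345983 -31.97552243  70.75149113
  12.53234706]
40 [534. -63. 300.] [  6.50014391  19.17115996  95.00615063 -41.23422874  75.67875629
  20.6927077 ]
50 [534. -43. 314.] [ 11.85022258  21.59953923  94.31216355 -49.21007156  81.98726407
  27.25491641]
55 [534. -33. 321.] [ 14.31913436  23.07040323  93.82430351 -52.76665229  85.48175169
  29.90806614]
```

Run:
```python
from h import *
arm.goto([*H,110],Rt(0))
print(arm.line_to([*H,9.3],speed=100,contact_N=8), arm.read_position())
print(arm.read_contact_force())
arm.command_gripper(0.0); print(arm.read_gripper_width(),arm.read_contact_force(),arm.read_t())
arm.line_to([*H,40],speed=60)
print(arm.read_gripper_width(),arm.read_contact_force(),arm.read_ft_torque())
a,_=snap("top","1");b,_=snap("scene","1")
x=cv2.resize(a[150:220,365:455],(500,390),interpolation=2);y=cv2.resize(b[230:320,190:305],(500,390),interpolation=2)
cv2.imwrite("pics/g1.png",cv2.resize(np.hstack([x,y]),(800,312)))
```

```text
False [ 577.90400837 -361.30669188   10.08671829]
[0.08170069 0.02660259 0.10267702]
0.19537883293562372 [0.04818597 0.34014651 2.49825517] 3.5667
0.1966140661233548 [ 0.99434815 -0.26725867 -2.02187038] [-0.15230114  0.02011805 -0.07374151]
```

View pics/g1.png

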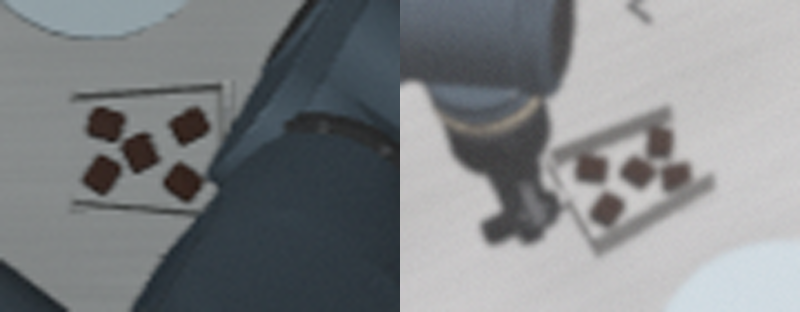

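The handle is gripped (opening 16.7 mm, about 2 N of load) and all five pieces are in the tray. Now carry it over and tip.

Run:
```python
from h import *
arm.line_to([*H,200],speed=120)
p,R=tcp_for_lip([534,D[1]-160,250],0); arm.line_to(p,R,speed=150)
p,R=tcp_for_lip([534,D[1]-58,250],0); arm.line_to(p,R,speed=100)
print(arm.read_t(),arm.read_position(),arm.read_contact_force(),arm.read_ft_torque())
a,_=snap("top","2");b,_=snap("scene","2")
x=cv2.resize(a[130:260,235:385],(450,390),interpolation=2);y=cv2.resize(b[130:270,280:430],(418,390),interpolation=2)
cv2.imwrite("pics/g2.png",cv2.resize(np.hstack([x,y]),(800,360)))
```

```text
8.275 [ 534.01916276 -103.43744767  259.28001277] [ 1.09373405 -0.59247959 -1.81182912] [-0.17713522 -0.0049019  -0.00098122]
```

View pics/g2.png

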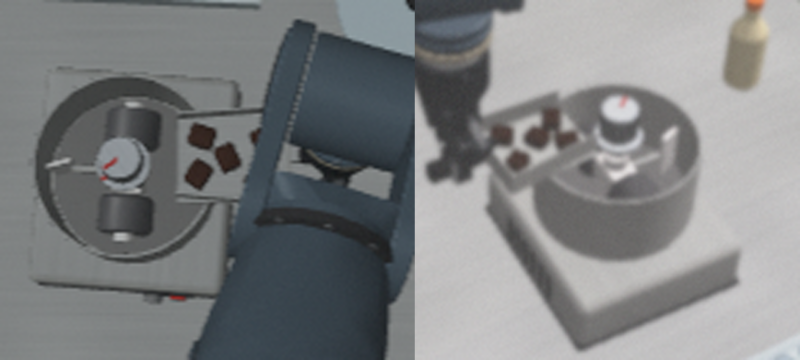

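The lip hangs over the open -y side between the stones, clear of the cap. Tipping slowly.

Run:
```python
from h import *
sv=[]
for th,lz,sp in((10,235,60),(14,222,40),(17,215,20),(20,208,20),(24,203,20),(30,201,25),(38,198,30),(46,196,30),(50,196,30)):
    p,R=tcp_for_lip([534,D[1]-58,lz],th); arm.line_to(p,R,speed=sp)
    b,_=snap("scene",f"t{th}"); sv.append(cv2.resize(b[150:250,290:400],(264,240),interpolation=2))
    print(th,round(arm.read_t(),2),np.round(arm.read_contact_force(),2))
arm.sleep(0.4)
b,_=snap("scene","tend"); sv[-1]=cv2.resize(b[150:250,290:400],(264,240),interpolation=2)
s=[sv[i] for i in(2,3,4,5,6,8)]
cv2.imwrite("pics/g3.png",np.vstack([np.hstack(s[:3]),np.hstack(s[3:])]))
```

```text
10 8.76 [ 0.51 -0.58 -1.69]
14 9.06 [-0.29  0.37 -2.2 ]
17 9.38 [ 1.33 -0.55 -1.79]
20 9.72 [ 0.17 -0.27 -2.68]
24 10.23 [-0.85 -0.51 -1.8 ]
30 10.98 [ 0.14  0.02 -1.02]
38 11.79 [-0.62 -0.45 -1.87]
46 12.63 [-0.52  0.1  -2.43]
50 13.18 [-0.66 -1.02 -0.98]
```

View pics/g3.png

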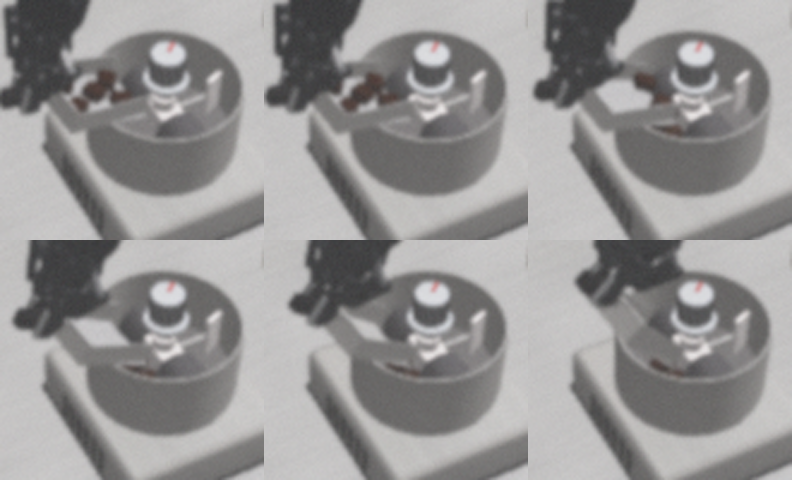

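All pieces slid off by 30° and the pan looks empty. Withdraw, check, and take the tray back.

Run:
```python
from h import *
p,R=tcp_for_lip([534,D[1]-62,240],46); arm.line_to(p,R,speed=120)
p,R=tcp_for_lip([545,D[1]-170,240],0); arm.line_to(p,R,speed=200)
a,_=snap("top","4");b,_=snap("scene","4")
x=cv2.resize(a[130:260,235:385],(450,390),interpolation=2);y=cv2.resize(b[130:270,280:430],(418,390),interpolation=2)
cv2.imwrite("pics/g4.png",cv2.resize(np.hstack([x,y]),(800,360)))
arm.line_to([*H,150],Rt(0),speed=220)
print(arm.read_t(),arm.read_contact_force())
```

```text
16.275 [ 0.21649521  0.87373516 -1.67737877]
```

View pics/g4.png

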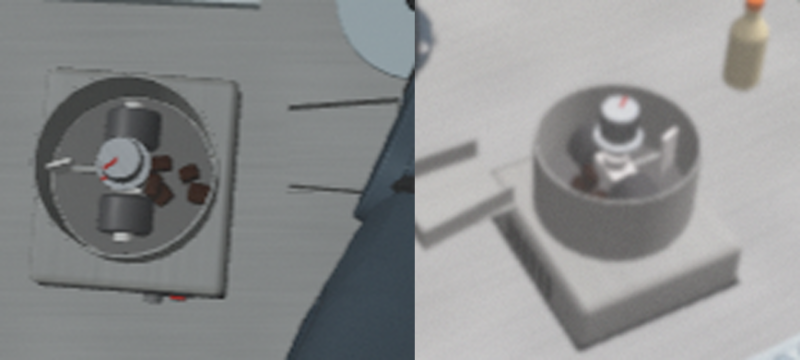

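Five dark blobs show on the drum floor and the pan is empty. Setting the tray down.

Run:
```python
from h import *
arm.line_to([*H,18],speed=150)
print(arm.line_to([*H,9.0],speed=15,contact_N=3), arm.read_position(),arm.read_contact_force())
arm.sleep(.2)
arm.command_gripper(1.0); print(arm.read_gripper_width())
arm.line_to([*H,100],speed=150)
arm.goto([500,-150,300],Rt(0))
a,_=snap("top","5");b,_=snap("scene","5")
x=cv2.resize(a[140:230,365:455],(390,390),interpolation=2);y=cv2.resize(b[240:320,190:305],(410,285),interpolation=2)
y=cv2.copyMakeBorder(y,0,105,0,0,0); cv2.imwrite("pics/g5.png",np.hstack([x,y]))
P=cloud("top",_ if 0 else np.load("pics/top5_d.npy"))
crop(a,240,140,330,230,6,"pics/g5d.png")
print(arm.read_t())
```

```text
True [ 577.41733179 -361.02540988    9.4189557 ] [0.44067681 0.68493961 5.91317222]
1.0015226875754613
20.75
```

View pics/g5.png

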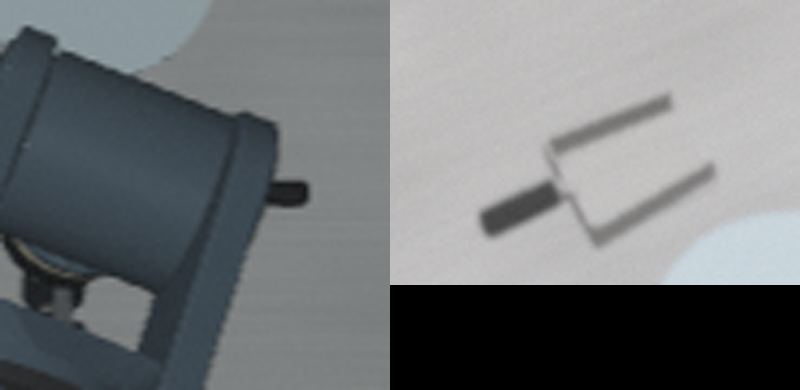

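View pics/g5d.png

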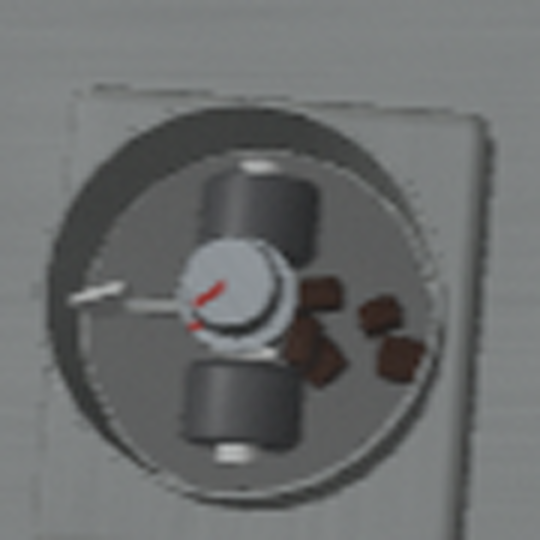

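Five pieces in the drum, tray empty and flat at its old place. Now the red line's angle, as a later cross-check, and the approach to the cap.

```bash
cat >> h.py <<'E'
def redline(n,tag,box,z=252.5):
    im,d=load(n,tag);u0,v0,u1,v1=box;g=im[v0:v1,u0:u1].astype(float)
    w=np.clip(g[...,2]-(g[...,0]+g[...,1])/2-20,0,None)
    ys,xs=np.nonzero(w); ww=w[ys,xs]
    W=np.array([ray_z(n,x+u0,y+v0,z)[:2] for x,y in zip(xs,ys)])
    k=np.hypot(*(W-D).T)<23; W=W[k];ww=ww[k]
    m=np.average(W,0,ww);C=np.cov(W.T,aweights=ww);e,V=np.linalg.eigh(C);v=V[:,1]
    if v@(m-D)<0:v=-v
    return m.round(1),"line dir",np.degrees(np.arctan2(v[1],v[0])).round(1),"centre->mean",np.degrees(np.arctan2(*(m-D)[::-1])).round(1),len(W)
def Rc(j6):  # tool-down with yaw such that j6 is about this
    return Rt(0,np.degrees(np.arctan2(D[1],D[0]))-j6)
E
python3 - <<'E'
from h import *
print(redline("top","5",(265,175,295,200)));print(redline("scene","5",(345,160,375,190)))
for j in(-140,-20,70,100): print(j,arm.ik([*D,216],Rc(j)))
arm.goto([*D,300],Rc(-140)); print(arm.read_joints(),arm.read_t())
arm.line_to([*D,216.5],speed=100,contact_N=6)
print(arm.read_position(),arm.read_contact_force())
b,_=snap("scene","6");crop(b,280,80,430,240,4,"pics/g6.png")
b,_=snap("top","6");crop(b,240,140,330,230,5,"pics/g6t.png")
E
```

```text
(array([527.3, 112.7]), 'line dir', np.float64(125.6), 'centre->mean', np.float64(124.1), 9)
(array([525.6, 112.6]), 'line dir', np.float64(128.6), 'centre->mean', np.float64(130.4), 11)
-140 [ 5.90071821e+00  2.04491608e+01  9.64538468e+01 -2.54444375e-14
  6.30969924e+01 -1.44901308e+02]
-20 [ 5.90071821e+00  2.04491608e+01  9.64538468e+01 -2.54444375e-14
  6.30969924e+01 -2.49013082e+01]
70 [ 5.90071821e+00  2.04491608e+01  9.64538468e+01 -2.54444375e-14
  6.30969924e+01  6.50986918e+01]
100 [ 5.90071821e+00  2.04491608e+01  9.64538468e+01 -2.54444375e-14
  6.30969924e+01  9.50986918e+01]
[ 5.86883530e+00  1.59334682e+01  9.04463203e+01 -3.29054436e-03
  7.36320842e+01 -1.44857507e+02] 22.6083
[534.9474211  102.02133136 217.10207927] [-0.14658712  0.4288706   0.10893334]
```

View pics/g6.png

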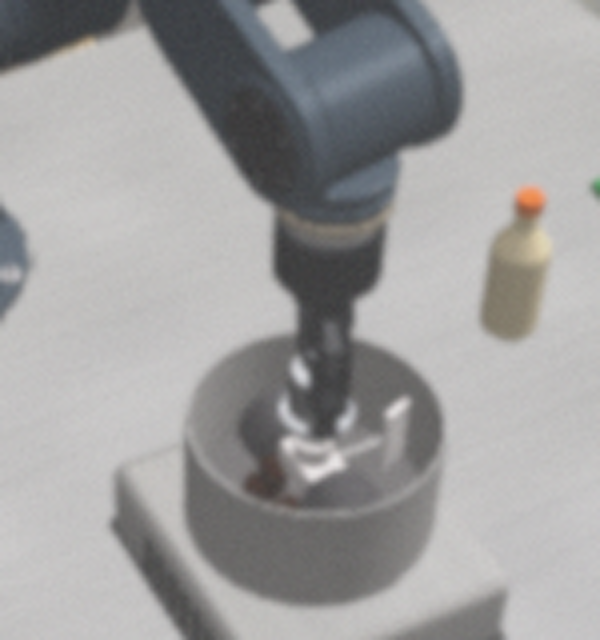

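The fingers straddle the cap. The line points to about 127° world. Grip and check the side load.

Run:
```python
from h import *
arm.command_gripper(0.0); arm.sleep(.15)
print(arm.read_gripper_width()*85,arm.read_contact_force().round(2),arm.read_ft_torque().round(3),np.round(arm.read_position(),2),np.round(arm.read_joints(),2),arm.read_t())
```

```text
40.27754346479287 [-9.42  2.09 10.2 ] [ 0.466  1.46  -0.027] [533.74 102.53 217.18] [ 5.940e+00  2.034e+01  9.643e+01  7.000e-02  6.332e+01 -1.449e+02] 24.3333
```

Run:
```python
from h import *
arm.line_to([533.3,102.5,217.3],Rc(-140),speed=10); arm.sleep(.1)
print(arm.read_contact_force().round(2),arm.read_ft_torque().round(3),np.round(arm.read_position(),2))
c=np.array([533.3,102.5])
# first clockwise trial steps
log=[]
for a in (5,10,20,30):
    q=arm.ik([*c,217.3-8*a/360],Rc(-140+a)); arm.movej(q); 
    print(a,round(arm.read_t(),2),arm.read_joints()[5].round(2),arm.read_contact_force().round(1),arm.read_ft_torque().round(3),arm.read_gripper_width().round(4))
```

```text
[ 2.43  1.88 -0.84] [ 0.305 -0.391  0.001] [533.52 102.57 217.34]Traceback (most recent call last):
  File "<stdin>", line 9, in <module>
AttributeError: 'float' object has no attribute 'round'
```

```bash
cat >> h.py <<'E'
c=np.array([533.5,102.5])
def turn(a,Z=217.3):
    arm.movej(arm.ik([*c,Z-8*a/360],Rc(-140+a)))
    j=arm.read_joints(); f=arm.read_contact_force(); t=arm.read_ft_torque()
    ang=j[5]-j[0]+140+5.9-1.0+0
    print(a,round(arm.read_t(),2),"rot",np.round(j[5]-j[0]+150.8,2),np.round(f,1),np.round(t,3)); return t[2]
E
python3 - <<'E'
from h import *
for a in (5,10,20,30,45,60,75,90,100,106): 
    if abs(turn(a))>0.3: break
E
```

```text
5 25.24 rot 4.92 [ 1.2  3.8 -0.2] [ 0.533 -0.119  0.073]
10 25.49 rot 9.84 [-0.2  4.9  0.3] [ 0.745  0.122 -0.067]
20 25.78 rot 19.85 [-2.5  5.8  2.3] [ 0.987  0.299 -0.038]
30 26.07 rot 29.84 [-2.5  7.4  1.9] [ 1.15   0.488 -0.018]
45 26.43 rot 44.8 [-3.5 10.5  2.4] [ 1.638  0.562 -0.047]
60 26.79 rot 59.78 [-4.3 12.8  2.5] [ 2.063  0.632 -0.031]
75 27.15 rot 74.76 [-4.4 15.5  1.5] [ 2.413  0.535 -0.049]
90 27.51 rot 89.74 [-2.6 17.4  0.7] [ 2.825  0.405 -0.057]
100 27.8 rot 99.74 [-0.8 19.5  0.4] [ 3.112  0.165 -0.1  ]
106 28.05 rot 105.73 [-0.3 20.9  0.1] [ 3.25   0.104 -0.041]
```

The side force in y grows, so the cap's axis lies about 2 mm further in +y. I'll recentre and go on in small steps.

```bash
sed -i 's/^c=np.array.*/c=np.array([533.5,104.6])/' h.py
python3 - <<'E'
from h import *
arm.line_to([*c,217.3-8*106/360],Rc(-140+106),speed=10); arm.sleep(.1); print(np.round(arm.read_contact_force(),1),np.round(arm.read_ft_torque(),3),np.round(arm.read_position(),2),arm.read_gripper_width())
for a in range(109,240,3): 
    if abs(turn(a))>0.25: break
E
```

```text
[-2.3  9.2  0.8] [ 1.374  0.158 -0.045] [533.23 105.22 214.97] 0.4757043121183746
109 28.76 rot 108.84 [-1.9  8.9 -0.5] [ 1.388  0.124 -0.105]
112 29.01 rot 111.84 [-0.8  8.2  0.4] [ 1.481  0.077 -0.038]
115 29.26 rot 114.84 [-0.   9.9  0.4] [ 1.527 -0.016 -0.079]
118 29.51 rot 117.83 [ 0.2  9.8 -0.6] [ 1.598 -0.079 -0.019]
121 29.76 rot 120.83 [ 0.7 10.1 -0.5] [ 1.604 -0.126 -0.084]
124 30.01 rot 123.83 [ 1.  10.4 -0.7] [ 1.63  -0.186 -0.057]
127 30.26 rot 126.83 [ 2.4 10.4 -0.6] [ 1.711 -0.256 -0.062]
130 30.51 rot 129.83 [ 2.1  9.8 -1.5] [ 1.718 -0.341 -0.095]
133 30.76 rot 132.77 [ 2.4 11.5 -1. ] [ 1.717 -0.42   0.462]
```

Run:
```python
from h import *
arm.sleep(.1);print(np.round(arm.read_ft_torque(),3))
for a in (133.7,134.3,133.7,133.1,132.5,131.9,131.3,130.7,130): turn(a)
```

```text
[ 1.784 -0.434  0.466]
133.7 31.11 rot 133.4 [ 1.9 11.9 -2.3] [ 1.724 -0.465  1.176]
134.3 31.36 rot 133.95 [ 2.8 10.5 -1.4] [ 1.781 -0.507  1.763]
133.7 31.61 rot 133.39 [ 3.  11.5 -1.3] [ 1.767 -0.391  1.131]
133.1 31.86 rot 132.84 [ 2.8 11.1 -1.5] [ 1.753 -0.452  0.688]
132.5 32.11 rot 132.29 [ 3.9 11.5 -2.2] [ 1.799 -0.382  0.105]
131.9 32.36 rot 131.69 [ 2.8 11.1 -1.6] [ 1.766 -0.39   0.086]
131.3 32.61 rot 131.09 [ 2.4 10.8 -2.4] [ 1.791 -0.394  0.042]
130.7 32.86 rot 130.49 [ 3.  10.8 -1.6] [ 1.729 -0.352  0.078]
130 33.11 rot 129.79 [ 2.4 10.7 -1.7] [ 1.712 -0.371  0.115]
```

The stop shows clearly: torque rises at about 1.05 N m/deg from rot ≈ 132.3°, and it reverses without slip. The red line's reading of about 130° agrees. Now back off exactly 90° to rot 42.3°.

Run:
```python
from h import *
for a in (115,100,85,70,55,46,42.4): turn(a)
arm.sleep(.3)
j=arm.read_joints();print("rot",j[5]-j[0]+150.8,np.round(arm.read_contact_force(),1),np.round(arm.read_ft_torque(),3),np.round(arm.read_position(),2),arm.read_gripper_width()*85,np.abs(arm.read_qvel()).max())
b,_=snap("scene","8");cv2.imwrite("pics/s8.png",b)
b,_=snap("top","8"); cv2.imwrite("pics/t8.png",b)
print(arm.read_t())
```

```text
115 33.47 rot 114.77 [ 0.5  8.6 -0.3] [1.502 0.057 0.078]
100 33.83 rot 99.78 [-2.8  7.4  0.9] [1.203 0.279 0.082]
85 34.18 rot 84.8 [-3.3  5.5  2.6] [0.908 0.526 0.081]
70 34.54 rot 69.82 [-3.4  1.9  4. ] [0.466 0.671 0.047]
55 34.9 rot 54.84 [-5.3 -0.1  4.2] [-0.023  0.731  0.099]
46 35.17 rot 45.84 [-4.6 -2.2  4.1] [-0.25   0.711  0.05 ]
42.4 35.42 rot 42.27 [-4.7 -2.6  4.1] [-0.363  0.69   0.024]
rot 42.296153526894585 [-5.3 -2.9  3.5] [-0.386  0.672  0.049] [532.82 103.61 216.32] 40.51464510164058 0.06933185918974748
35.825
```

View pics/s8.png

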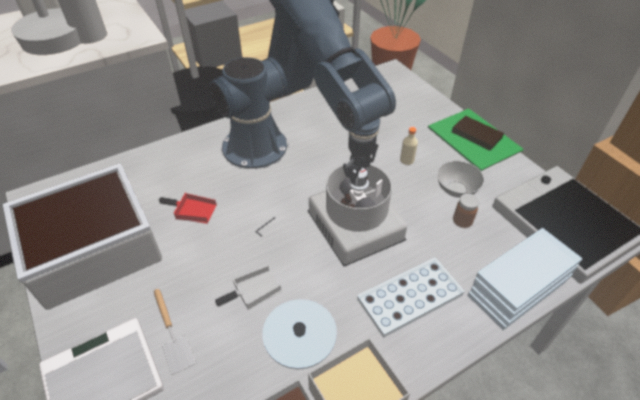

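View pics/t8.png

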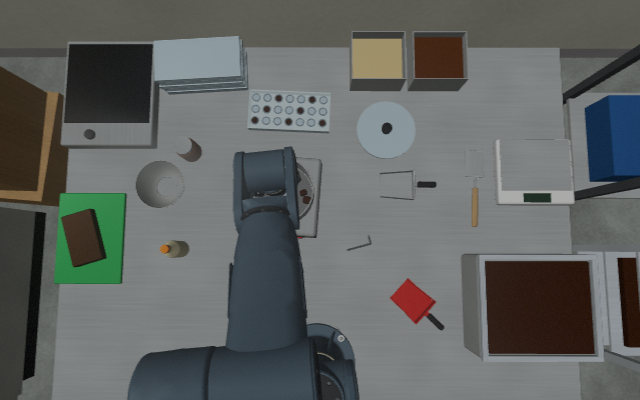

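The tray lies flat and empty at top (398,185), the bystanders haven't moved, and the cap is gripped with the arm still. Handing in.

Run:
```python
from h import *
arm.job_done(); print(arm.read_t())
```

```text
the job is handed in; nothing more can be done
the job is handed in; nothing more can be done
```

I tipped the five pieces into the drum and set the empty tray back flat where it had stood. I then screwed the cap down to its stop and backed it off a quarter turn. I handed in at about 36 s, still gripping the cap.

- **Pieces and tray:** pictures taken after tipping show five dark pieces in the drum and an empty tray. The red scoop and the other items look unmoved.
- **Cap:** it reached its stop after about 132.3° clockwise, where the torque rose steeply, up to about 1.8 N m. The rise reversed without slip. The red line had suggested about 130°, so the two agree within its accuracy.
- **Final setting:** the gripper stood 90.0° back from the stop, steady, with the jaws at 40.5 mm and a side force of about 6 N.
- **What disagreed:** my camera estimate of the cap's axis was about 2 mm off, so side force reached 21 N until I recentred partway through. The gripper hid the red line at the end, so the quarter turn is checked by joint angle and torque only.

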